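Slide the top divider plate off the stack and seat it against the end stop

TASK

Slide the green top plate sideways off the stack onto the landing bed of the metal rest, without lifting it and without shifting the two plates below. Push it on until it meets the orange end stop, and press it home for about a second with a steady force of about 14 N (never over 20 N), so that it stays flat, square and touching the stop when you let go. Leave the things standing behind the rest alone.

Things in the scene. Friction and masses are not known exactly. Their poses are not given: they have to be found in the camera images.
- plate_top: Green slotted plastic divider plate, 110 (x) x 130 (y) x 10 (z) mm, 0.2 to 0.35 kg, loose, on top of the stack. Origin: centre of its underside. It is to be slid along -y of the transfer rest; the edge to push is its +y edge, 65 mm from the origin. A push at mid thickness moves it against about 0.5 to 3 N of friction.
- plate_middle: Grey plate of the same size, loose, directly under the green one (its top face is the green plate's underside). Origin: centre of its underside. Its edges may stand out up to 6 mm from under the green plate's. Must not be shifted.
- plate_bottom: White plate of the same size, loose, under the grey one, on the plinth. Origin: centre of its underside. Must not be shifted.
- transfer_rest: Metal transfer rest fixed to the table, base 150 (x) x 380 (y) mm, yaw differs each time. Origin at table level. A plinth with the stack is centred at y = +95 mm, its top 28 mm above the table, so the green plate lies at 48 to 58 mm height. Past an 8 mm gap the landing bed runs from y = +22 to -185 mm, its surface 46 mm above the table. Bystanders stand on its +x side.
- bed_mouth (a point): Middle of the landing bed's edge next to the stack, at bed surface level, 2 mm below the green plate's underside; axes as the rest. The flat bed runs along -y from here for 207 mm. Blue side lips, 5 mm high, stand 60 mm either side of its centre line (x), flared near the mouth.
- bed_end (a point): Middle of the far edge of the bed, at bed level. The orange end stop, a bar across the bed 18 mm high with two black knobs to 33 mm, is clamped before it at a different place each time: its face towards the stack is 20 to 60 mm from this point (+y). That place is not reported: see it or feel for it. It is rigid, does not give, and stays put.
- seat_pin (a joint): White sensing pin, 6 mm thick, in the middle of the end stop's face, 5 mm above the bed. Reads 0 m when it stands 8 mm out towards the stack (free), 0.008 when pushed in flush with the face, as the plate does once it touches the stop. Its spring is light (0.2 N) and does not push the plate back.
- weight: Grey metal check weight, 38 mm across, 61 mm tall, loose bystander behind the rest. Origin: centre of its underside.
- date_stamp: Hand stamp with wooden knob and black foot, 47x53x86 mm, loose bystander behind the rest. Origin: centre of its underside.
- lid_sleeve: Sleeve of nested cream can lids, 73 mm across, 86 mm tall, loose bystander behind the rest. Origin: centre of its underside.
There are look-alikes about, which are no part of the job. There is more than one size of the plate_top; the job needs the smaller.

How it is judged:
On the way, in this order (a step that is already met when the one before it is completed fails the run):
1. the green plate has slid wholly off the stack and lies on the landing bed (y of plate_top in the frame of transfer_rest below -0.038 m and z of plate_top in the frame of transfer_rest below 0.05 m), for 0.05 s.
2. the green plate is held against the end stop, pin pushed in, with the fingers pressing on it with more than 9 N for 0.5 s (value of joint seat_pin above 0.006 m and contact force between the fingers and plate_top above 9 N), for 0.5 s.
At the end, for the whole second after the job is handed in: The green plate lies flat on the landing bed, at rest, within 2 mm of the end stop's face (the pin pushed in more than 6 mm) and square to the rest within 0.04 rad; the grey and white plates are within 6 mm of where they began, and the three things behind the rest within 15 mm (value of joint seat_pin above 0.006 m and angle between the x axis of plate_top and the x axis of transfer_rest, either way round below 0.04 rad and z of plate_top in the frame of transfer_rest between 0.0435 and 0.0485 m and angle between plate_top's own z axis and vertical below 0.04 rad and linear speed of plate_top below 0.01 m/s and distance of each of plate_middle, plate_bottom from where it was at the start of the episode below 0.006 m and distance of each of weight, date_stamp, lid_sleeve from where it was at the start of the episode below 0.015 m); the robot touches nothing.
It fails at once if the green plate is lifted more than 8 mm or tipped (z of plate_top in the frame of transfer_rest above 0.056 m or angle between plate_top's own z axis and vertical above 0.15 rad).
It fails at once if the grey or the white plate is shifted more than 6 mm (distance of any of plate_middle, plate_bottom from where it was at the start of the episode above 0.006 m).
It fails at once if the fingers press on the green plate with more than 20 N (contact force between the fingers and plate_top above 20 N).
It fails at once if a bystander is knocked over or shifted more than 15 mm (distance of any of weight, date_stamp, lid_sleeve from where it was at the start of the episode above 0.015 m or angle between any of weight, date_stamp, lid_sleeve's own z axis and vertical above 0.3 rad).
It also fails if it takes over 61 s, if anything falls off the work surface, if the arm or the gripper's body presses on something with over 40 N, if the wrist force passes 120 N, or if a joint passes its speed limit or range.

ROBOT

A 6-joint arm with a two-finger parallel gripper is mounted at the origin on the work surface; the furniture and walls round the work are solid. World frame = base frame: x ahead of the robot, y to its left, z up, the work surface at z = 0. Lengths are in m, angles in rad, forces in N, time in s.
With the tool pointing down it reaches from about 0.375 to 0.925 m from the base axis. Payload 5.7 kg.
Tool frame: the origin (TCP) lies midway between the tips of the shut fingers; the grasp point (between the pads) lies 19 mm behind it; z points along the fingers, x is the direction in which the jaws open and shut, and the axes are right-handed (so a half turn about z gives the same grasp; the last joint's range is limited). The gripper opens to 85 mm and grips with 20 to 120 N. Pads are 22 mm wide; open, the fingers measure 114 mm over their backs; the gripper's body (76 mm by 85 mm) begins 54 mm behind the grasp point. The pads swing forward as they close: fully open they stand 13 mm farther back than shut.
Start: joints at [1.008, 0.359, 1.51, -0, 1.272, -0.115], TCP at [0.26, 0.541, 0.231] pointing down, gripper open.
Joint ranges: [-2.97, 2.97], [-1.01, 2.36], [0.21, 2.38], [-0.96, 4.11], [0.2, 2.71], [-2.98, 2.98]. Speed limits (rad/s): [2.39, 2.39, 3.14, 3.14, 3.14, 3.14].

INTERFACE

Orientations are given as a rotation vector (axis times angle).
In Python, from plant import * gives the robot as it stands.
- The arm moves only by the tool jog_arm, never from a script. Its argument "commands" is a list of rows, each an object of numbers: "rx", "ry", "rz": the turn, a rotation vector about the tool's x, y, z in rad; "tx", "ty", "tz": the shift along the tool's x, y, z in cm; "claw": the closure, from 0 (fully open) to 1 (shut). A call has 1 to 12 rows; each row is the pose to reach, as a shift and turn from the pose measured when the call began, along the tool's axes at that moment; what a row does not reach only later rows make up. A row lasts 1/12 s, in which the tool goes at most 41.7 mm and 7.16 degrees, less where a joint would pass 70% of its speed; a pose out of reach is approached as far as the arm can. A call with a gripper value outside its range is refused whole. The fingers move at their own pace and stop on an object; "grip_force" is the grip in N (left out, the last holds). Time passes only in rows, so rows that repeat a pose let the fingers close. It gives the time, the measured TCP pose, the force and the opening at its end, in the units of the state.
- sense(): the state, without advancing time (a new reading comes with each control period).
- read_camera(name): name is "scene" or "top" or "wrist"; returns (picture, depth): 384x512x3 uint8, blue, green, red; 384x512 float32, m along the optical axis (not along the pixel's ray), 0 where there is no reading.
- camera_info(name): a dict with "vertical_fov" (degrees; the focal length in pixels is half the picture's height over the tangent of half this angle, whatever the lens; pixels are square), "cx", "cy" (the principal point, pixels), "camera_from_world" (4x4, takes a point from world to camera coordinates); the wrist camera has in their place "hand_eye" (4x4, takes a point from camera to tool coordinates, whose origin is the TCP and whose axes are the tool frame's). Camera axes: x right, y up, looking along -z (the intrinsics and any distortion apply to the point x, -y, -z); pixel columns grow to the right and rows downward; lengths in m; the calibration is good to about 2 mm. A picture is of the moment at which its call begins: read the wrist's pose just before it. camera_info takes no time and is no camera call.
- close_job(): hands the job in, once; it reports no verdict.
The state is a dict: "t": time; "joint_pos": joint angles; "joint_velocities": joint speeds; "joint_torque": joint torques, N m; "tcp_pos": TCP position; "eef_rot": TCP orientation; "force": force on the tool from outside, world axes, zero at the start; "moment": the same for the moment, N m; "gripper_width": opening from 0.0 (shut) to 1.0 (fully open).
Only numpy, scipy, OpenCV 4.12 (cv2) and the standard library are available. Lean on these libraries where they do the work, as an engineer would, in place of code of your own. Each camera call takes 0.05 s, during which the arm holds its last target. There are 200 camera calls.

## Working session

There is one attempt and no reset: what is moved stays moved. The work goes in short steps, Python scripts to look and compute and a tool call to move; the robot and the scene stay as the last step left them, time stands still between calls to the robot, and variables do not carry over. Pictures are saved under pics/ and viewed, about 8 in all and at most 12, crops included, and the job is handed in when it is done.

Besides the shell and the picture viewer there is one more tool, called after "Emit:" by a JSON object that holds its "name" and its "arguments", one argument or row to a line. jog_arm: Moves the arm, as the interface text tells. Its arguments: {"type":"object","properties":{"commands":{"type":"array"},"grip_force":{"type":"number"}},"required":["commands"]}

```bash
mkdir -p pics; ls; cat > h.py <<'E'
from plant import *
import numpy as np, cv2
def cam(name):
    s=sense(); p,d=read_camera(name); i=camera_info(name); return s,p,d,i
def world(name,s,d,i):
    H,W=d.shape; f=H/2/np.tan(np.radians(i['vertical_fov'])/2)
    v,u=np.mgrid[0:H,0:W]
    P=np.stack([(u-i['cx'])/f*d,-(v-i['cy'])/f*d,-d,np.ones_like(d)],-1)
    if 'camera_from_world' in i: T=np.linalg.inv(np.array(i['camera_from_world']))
    else:
        T=np.eye(4); T[:3,:3]=cv2.Rodrigues(np.array(s['eef_rot'],float))[0]; T[:3,3]=s['tcp_pos']; T=T@np.array(i['hand_eye'])
    return P@T.T[:,:3]
E
python3 - <<'E'
from h import *
for n in ['scene','top']:
    s,p,d,i=cam(n); print(n,{k:v for k,v in i.items()}); np.savez(n,p=p,d=d); 
    w=world(n,s,d,i); np.save(n+'_w',w)
    cv2.imwrite(f'pics/{n}0.png',p)
print(sense())
E
```

```text
pics
scene {'vertical_fov': 45.59429062440773, 'cx': 258.87545853315714, 'cy': 196.91448889152795, 'camera_from_world': array([[-0.99220524,  0.12456358, -0.00355953,  0.50276402],
       [-0.08859679, -0.68505051,  0.72308811, -0.00290908],
       [ 0.08763199,  0.71776717,  0.69074664, -1.17661898],
       [ 0.        ,  0.        ,  0.        ,  1.        ]])}
top {'vertical_fov': 53.04587534558245, 'cx': 253.25478762764874, 'cy': 196.54739194339786, 'camera_from_world': array([[ 0.00323735, -0.99996383,  0.0078651 , -0.0247697 ],
       [ 0.98073738,  0.00471101,  0.19527414, -0.48765603],
       [-0.19530413,  0.00708143,  0.98071716, -0.87762116],
       [ 0.        ,  0.        ,  0.        ,  1.        ]])}
{'t': 0.1, 'joint_pos': array([ 1.00792163e+00,  3.59429109e-01,  1.51131914e+00, -3.42305520e-05,
        1.27247585e+00, -1.15119425e-01]), 'joint_velocities': array([-1.39316926e-03, -2.81929869e-03, -1.53984404e-03, -8.27847975e-04,
        2.00507833e-04, -6.91425899e-05]), 'joint_torque': array([-1.51564738e-03, -5.28641653e+01, -2.79354912e+01, -3.24556186e-04,
        4.81494149e-03,  1.64356857e-05]), 'tcp_pos': array([0.25947196, 0.54032804, 0.23054185]), 'eef_rot': array([ 2.65855965e+00,  1.67243818e+00, -2.28883567e-03]), 'force': array([ 1.16086812, -0.77808842,  0.35858779]), 'moment': array([-0.00259643, -0.02995872,  0.00124834]), 'gripper_width': 1.0003701210606197}
```

View pics/scene0.png

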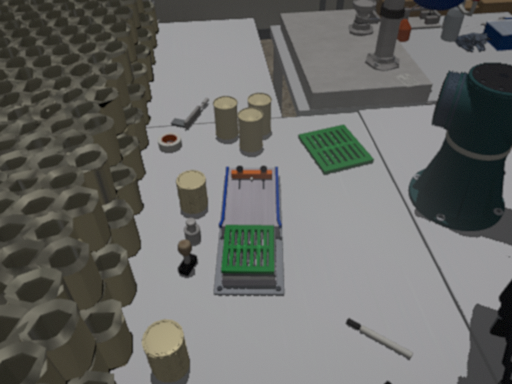

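View pics/top0.png

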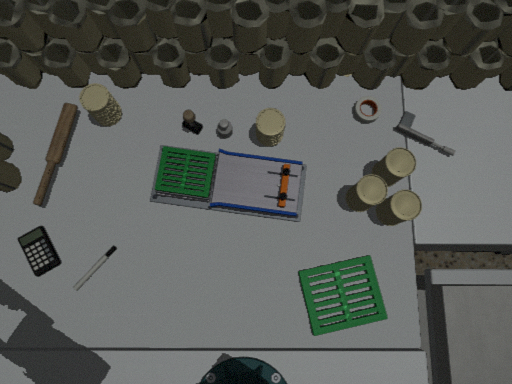

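The stack's green plate is at about (185,173) in the top view. The orange stop is at (285,185), and the lips run from (215,155) to (300,215). The bigger green look-alike is at (342,295). Next I measure the poses.

```bash
cat > m.py <<'E'
from h import *
def masks(p):
    h=cv2.cvtColor(p,cv2.COLOR_BGR2HSV)
    return dict(green=cv2.inRange(h,(45,90,40),(75,255,255)),blue=cv2.inRange(h,(105,110,40),(130,255,255)),orange=cv2.inRange(h,(3,150,100),(18,255,255)))
def rect(w,m,zlo,zhi,c,R=0.3):
    q=w[(m>0)&(w[...,2]>zlo)&(w[...,2]<zhi)&(np.hypot(w[...,0]-c[0],w[...,1]-c[1])<R)]
    r=cv2.minAreaRect(q[:,:2].astype(np.float32)*1000)
    return len(q),np.median(q[:,2]).round(4),np.round(r[0],1),np.round(r[1],1),round(r[2],2),q
E
python3 - <<'E'
from m import *
for n in ['top','scene']:
    z=np.load(n+'.npz'); w=np.load(n+'_w.npy'); M=masks(z['p'])
    k=(185,173) if n=='top' else (250,250)
    c=w[k[1],k[0]]; print(n,c)
    for a,lo,hi in [('green',.03,.08),('blue',.03,.08),('orange',.03,.09)]:
        print(a,*rect(w,M[a],lo,hi,c,.28 if a!='green' else .11)[:5])
    for k in ([(190,120),(224,127),(270,120),(240,180),(275,180),(300,110),(285,210)] if n=='top' else [(186,250),(191,230),(192,180),(250,200)]): print(k,w[k[1],k[0]].round(4))
E
```

```text
top [0.54237957 0.1414253  0.05953083]
green 2007 0.0582 [548.3 141.7] [129.9 110.7] 81.87
blue 545 0.0511 [522.6 -28.8] [202.1 143.1] 82.14
orange 140 0.0655 [513.7 -95.6] [ 13.  100.7] 81.75
(190, 120) [0.6719 0.1319 0.0732]
(224, 127) [0.6595 0.0499 0.0603]
(270, 120) [ 0.6682 -0.0622  0.0852]
(240, 180) [0.529  0.0095 0.0462]
(275, 180) [ 0.5293 -0.0756  0.0468]
(300, 110) [ 7.321e-01 -1.465e-01  4.000e-04]
(285, 210) [ 0.4557 -0.0991  0.0458]
scene [0.54490882 0.15336064 0.05888795]
green 1910 0.0595 [548.6 143.6] [133.4 108.7] 81.6
blue 246 0.0528 [525.1 -19.1] [191.3 139.3] 82.52
orange 103 0.0664 [515.  -91.4] [13.5 96.2] 83.79
(186, 250) [0.6793 0.1492 0.0745]
(191, 230) [0.6708 0.0633 0.0417]
(192, 180) [ 0.6612 -0.0544  0.0896]
(250, 200) [ 0.5269 -0.0104  0.0484]
```

Emit:
{"name": "jog_arm", "arguments": {
  "commands": [
    {"tx": -13.4,"ty": 40,"tz": 0,"rz": 1.265,"claw": 0.3},
    {"tx": -13.4,"ty": 40,"tz": 0,"rz": 1.265,"claw": 0.3},
    {"tx": -13.4,"ty": 40,"tz": 0,"rz": 1.265,"claw": 0.3},
    {"tx": -13.4,"ty": 40,"tz": 0,"rz": 1.265,"claw": 0.3},
    {"tx": -13.4,"ty": 40,"tz": 0,"rz": 1.265,"claw": 0.3},
    {"tx": -13.4,"ty": 40,"tz": 0,"rz": 1.265,"claw": 0.3},
    {"tx": -13.4,"ty": 40,"tz": 0,"rz": 1.265,"claw": 0.3},
    {"tx": -13.4,"ty": 40,"tz": 0,"rz": 1.265,"claw": 0.3},
    {"tx": -13.4,"ty": 40,"tz": 0,"rz": 1.265,"claw": 0.3},
    {"tx": -13.4,"ty": 40,"tz": 8,"rz": 1.265,"claw": 0.3},
    {"tx": -13.4,"ty": 40,"tz": 8,"rz": 1.265,"claw": 0.3},
    {"tx": -13.4,"ty": 40,"tz": 8,"rz": 1.265,"claw": 0.3}
  ]
}}

```text
invalid input
```

Emit:
{"name": "jog_arm", "arguments": {
  "commands": [
    {"rx": 0,"ry": 0,"rz": 1.265,"tx": -13.4,"ty": 40,"tz": 0,"claw": 0.3},
    {"rx": 0,"ry": 0,"rz": 1.265,"tx": -13.4,"ty": 40,"tz": 0,"claw": 0.3},
    {"rx": 0,"ry": 0,"rz": 1.265,"tx": -13.4,"ty": 40,"tz": 0,"claw": 0.3},
    {"rx": 0,"ry": 0,"rz": 1.265,"tx": -13.4,"ty": 40,"tz": 0,"claw": 0.3},
    {"rx": 0,"ry": 0,"rz": 1.265,"tx": -13.4,"ty": 40,"tz": 0,"claw": 0.3},
    {"rx": 0,"ry": 0,"rz": 1.265,"tx": -13.4,"ty": 40,"tz": 0,"claw": 0.3},
    {"rx": 0,"ry": 0,"rz": 1.265,"tx": -13.4,"ty": 40,"tz": 0,"claw": 0.3},
    {"rx": 0,"ry": 0,"rz": 1.265,"tx": -13.4,"ty": 40,"tz": 0,"claw": 0.3},
    {"rx": 0,"ry": 0,"rz": 1.265,"tx": -13.4,"ty": 40,"tz": 0,"claw": 0.3},
    {"rx": 0,"ry": 0,"rz": 1.265,"tx": -13.4,"ty": 40,"tz": 8,"claw": 0.3},
    {"rx": 0,"ry": 0,"rz": 1.265,"tx": -13.4,"ty": 40,"tz": 8,"claw": 0.3},
    {"rx": 0,"ry": 0,"rz": 1.265,"tx": -13.4,"ty": 40,"tz": 8,"claw": 0.3}
  ],
  "grip_force": 30
}}

```text
t: 1.1
tcp_pos: [0.5611, 0.2424, 0.1454]
eef_rot: [3.128, -0.228, -0.011]
force: [-1.1, -0.1, -0.4]
gripper_width: 0.698
```

```bash
python3 - <<'E'
from m import *
s,p,d,i=cam('wrist'); w=world('wrist',s,d,i); cv2.imwrite('pics/w1.png',p); np.savez('w1',p=p,d=d,w=w)
M=masks(p)
print(s['tcp_pos'],s['eef_rot'],s['force'])
print(np.array(i['hand_eye']).round(3))
for a in M:
    try: print(a,*rect(w,M[a],.03,.09,(.55,.1),.4)[:5])
    except Exception as e: print(a,e)
E
```

```text
[0.56110105 0.24241493 0.14535428] [ 3.1281529  -0.22821771 -0.01087816] [-1.10529704 -0.13002084 -0.35671747]
[[ 1.    -0.001 -0.001 -0.   ]
 [-0.001 -0.951 -0.31  -0.08 ]
 [-0.     0.31  -0.951 -0.142]
 [ 0.     0.     0.     1.   ]]
green 10597 0.0571 [549.  145.2] [127.5 109.3] 81.86
blue 11 0.042 [472.2  82.4] [1.8 2.6] 54.82
orange 0 nan [0. 0.] [0. 0.] 0.0
  return _methods._mean(a, axis=axis, dtype=dtype,
  ret = ret.dtype.type(ret / rcount)
```

View pics/w1.png

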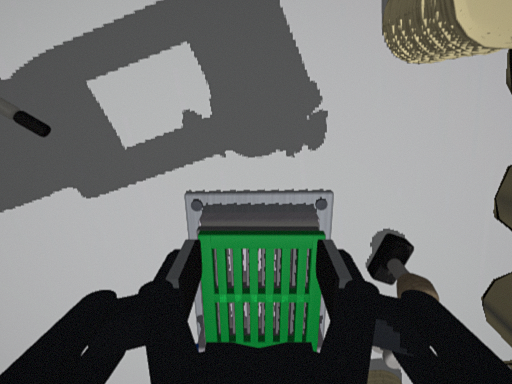

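The wrist view shows the plate's +y edge at row ~233, between the fingers' columns, with the stamp at (390,255) well clear. I'll touch the bare table behind the rest to calibrate the height of the open fingertips.

Emit:
{"name": "jog_arm", "arguments": {
  "commands": [
    {"rx": 0,"ry": 0,"rz": 0,"tx": 0.2,"ty": -3.5,"tz": 0,"claw": 0.3},
    {"rx": 0,"ry": 0,"rz": 0,"tx": 0.2,"ty": -3.5,"tz": 4,"claw": 0.3},
    {"rx": 0,"ry": 0,"rz": 0,"tx": 0.2,"ty": -3.5,"tz": 8,"claw": 0.3},
    {"rx": 0,"ry": 0,"rz": 0,"tx": 0.2,"ty": -3.5,"tz": 11,"claw": 0.3},
    {"rx": 0,"ry": 0,"rz": 0,"tx": 0.2,"ty": -3.5,"tz": 13,"claw": 0.3},
    {"rx": 0,"ry": 0,"rz": 0,"tx": 0.2,"ty": -3.5,"tz": 13.5,"claw": 0.3},
    {"rx": 0,"ry": 0,"rz": 0,"tx": 0.2,"ty": -3.5,"tz": 13.5,"claw": 0.3},
    {"rx": 0,"ry": 0,"rz": 0,"tx": 0.2,"ty": -3.5,"tz": 13.5,"claw": 0.3}
  ]
}}

```text
t: 1.82
tcp_pos: [0.5668, 0.2778, 0.0118]
eef_rot: [3.129, -0.225, -0.011]
force: [-0.5, -0.6, -0.5]
gripper_width: 0.696
```

Emit:
{"name": "jog_arm", "arguments": {
  "commands": [
    {"rx": 0,"ry": 0,"rz": 0,"tx": 0,"ty": 0,"tz": 0.2,"claw": 0.3},
    {"rx": 0,"ry": 0,"rz": 0,"tx": 0,"ty": 0,"tz": 0.4,"claw": 0.3},
    {"rx": 0,"ry": 0,"rz": 0,"tx": 0,"ty": 0,"tz": 0.4,"claw": 0.3}
  ]
}}

```text
t: 2.07
tcp_pos: [0.5677, 0.2783, 0.0092]
eef_rot: [3.13, -0.225, -0.007]
force: [-0.7, 0.2, -0.1]
gripper_width: 0.699
```

Emit:
{"name": "jog_arm", "arguments": {
  "commands": [
    {"rx": 0,"ry": 0,"rz": 0,"tx": 0,"ty": 0,"tz": 0.2,"claw": 0.3},
    {"rx": 0,"ry": 0,"rz": 0,"tx": 0,"ty": 0,"tz": 0.2,"claw": 0.3}
  ]
}}

```text
t: 2.23
tcp_pos: [0.5681, 0.2784, 0.0077]
eef_rot: [3.131, -0.225, -0.006]
force: [-0.9, -1.0, -0.9]
gripper_width: 0.7
```

Emit:
{"name": "jog_arm", "arguments": {
  "commands": [
    {"rx": 0,"ry": 0,"rz": 0,"tx": 0,"ty": 0,"tz": 0.15,"claw": 0.3},
    {"rx": 0,"ry": 0,"rz": 0,"tx": 0,"ty": 0,"tz": 0.15,"claw": 0.3}
  ]
}}

```text
t: 2.4
tcp_pos: [0.5681, 0.2783, 0.0062]
eef_rot: [3.131, -0.225, -0.006]
force: [0.2, 0.5, 0.7]
gripper_width: 0.7
```

Emit:
{"name": "jog_arm", "arguments": {
  "commands": [
    {"rx": 0,"ry": 0,"rz": 0,"tx": 0,"ty": 0,"tz": 0.2,"claw": 0.3},
    {"rx": 0,"ry": 0,"rz": 0,"tx": 0,"ty": 0,"tz": 0.2,"claw": 0.3}
  ]
}}

```text
t: 2.57
tcp_pos: [0.5679, 0.2781, 0.0038]
eef_rot: [3.13, -0.225, -0.007]
force: [-0.3, 0.2, 0.0]
gripper_width: 0.698
```

Emit:
{"name": "jog_arm", "arguments": {
  "commands": [
    {"rx": 0,"ry": 0,"rz": 0,"tx": 0,"ty": 0,"tz": 0.1,"claw": 0.3},
    {"rx": 0,"ry": 0,"rz": 0,"tx": 0,"ty": 0,"tz": 0.1,"claw": 0.3}
  ]
}}

```text
t: 2.73
tcp_pos: [0.5676, 0.278, 0.0024]
eef_rot: [3.13, -0.225, -0.008]
force: [-0.1, 0.1, -0.2]
gripper_width: 0.697
```

Emit:
{"name": "jog_arm", "arguments": {
  "commands": [
    {"rx": 0,"ry": 0,"rz": 0,"tx": 0,"ty": 0,"tz": 0.1,"claw": 0.3},
    {"rx": 0,"ry": 0,"rz": 0,"tx": 0,"ty": 0,"tz": 0.1,"claw": 0.3}
  ]
}}

```text
t: 2.9
tcp_pos: [0.5674, 0.2779, 0.0012]
eef_rot: [3.13, -0.225, -0.008]
force: [0.0, -0.0, -0.2]
gripper_width: 0.699
```

Emit:
{"name": "jog_arm", "arguments": {
  "commands": [
    {"rx": 0,"ry": 0,"rz": 0,"tx": 0,"ty": 0,"tz": 0.15,"claw": 0.3},
    {"rx": 0,"ry": 0,"rz": 0,"tx": 0,"ty": 0,"tz": 0.15,"claw": 0.3}
  ]
}}

```text
t: 3.07
tcp_pos: [0.5672, 0.2779, -0.0006]
eef_rot: [3.13, -0.225, -0.009]
force: [-0.0, 0.1, -0.7]
gripper_width: 0.698
```

Emit:
{"name": "jog_arm", "arguments": {
  "commands": [
    {"rx": 0,"ry": 0,"rz": 0,"tx": 0,"ty": 0,"tz": 0.1,"claw": 0.3},
    {"rx": 0,"ry": 0,"rz": 0,"tx": 0,"ty": 0,"tz": 0.1,"claw": 0.3}
  ]
}}

```text
t: 3.23
tcp_pos: [0.5671, 0.2778, -0.0019]
eef_rot: [3.13, -0.225, -0.009]
force: [0.4, -0.2, -0.1]
gripper_width: 0.693
```

Emit:
{"name": "jog_arm", "arguments": {
  "commands": [
    {"rx": 0,"ry": 0,"rz": 0,"tx": 0,"ty": 0,"tz": 0.1,"claw": 0.3},
    {"rx": 0,"ry": 0,"rz": 0,"tx": 0,"ty": 0,"tz": 0.1,"claw": 0.3}
  ]
}}

```text
t: 3.4
tcp_pos: [0.5669, 0.2778, -0.003]
eef_rot: [3.13, -0.225, -0.01]
force: [0.0, 0.2, -0.2]
gripper_width: 0.697
```

Emit:
{"name": "jog_arm", "arguments": {
  "commands": [
    {"rx": 0,"ry": 0,"rz": 0,"tx": 0,"ty": 0,"tz": 0.1,"claw": 0.3},
    {"rx": 0,"ry": 0,"rz": 0,"tx": 0,"ty": 0,"tz": 0.1,"claw": 0.3}
  ]
}}

```text
t: 3.57
tcp_pos: [0.5668, 0.2777, -0.0042]
eef_rot: [3.129, -0.225, -0.01]
force: [-0.0, -0.7, -0.5]
gripper_width: 0.7
```

Emit:
{"name": "jog_arm", "arguments": {
  "commands": [
    {"rx": 0,"ry": 0,"rz": 0,"tx": 0,"ty": 0,"tz": 0.1,"claw": 0.3},
    {"rx": 0,"ry": 0,"rz": 0,"tx": 0,"ty": 0,"tz": 0.1,"claw": 0.3}
  ]
}}

```text
t: 3.73
tcp_pos: [0.567, 0.2778, -0.0048]
eef_rot: [3.13, -0.225, -0.009]
force: [-0.6, -1.9, 3.1]
gripper_width: 0.697
```

Emit:
{"name": "jog_arm", "arguments": {
  "commands": [
    {"rx": 0,"ry": 0,"rz": 0,"tx": 0,"ty": 0,"tz": 0.1,"claw": 0.3},
    {"rx": 0,"ry": 0,"rz": 0,"tx": 0,"ty": 0,"tz": 0.1,"claw": 0.3}
  ]
}}

```text
t: 3.9
tcp_pos: [0.567, 0.2778, -0.0048]
eef_rot: [3.13, -0.225, -0.009]
force: [-2.6, -1.1, 8.2]
gripper_width: 0.7
```

Contact at TCP z = -4.7 mm, so the tips are 4.7 mm above the TCP at this opening. I want the tips at ~52.5 mm, so TCP z ≈ 0.048.

Emit:
{"name": "jog_arm", "arguments": {
  "commands": [
    {"rx": 0,"ry": 0,"rz": 0,"tx": 0,"ty": 0,"tz": -3,"claw": 0.3},
    {"rx": 0,"ry": 0,"rz": 0,"tx": 0,"ty": 0,"tz": -5.3,"claw": 0.3},
    {"rx": 0,"ry": 0,"rz": 0,"tx": 0,"ty": 0,"tz": -5.3,"claw": 0.3},
    {"rx": 0,"ry": 0,"rz": 0,"tx": 0.1,"ty": 1.5,"tz": -5.3,"claw": 0.3},
    {"rx": 0,"ry": 0,"rz": 0,"tx": 0.1,"ty": 3,"tz": -5.3,"claw": 0.3},
    {"rx": 0,"ry": 0,"rz": 0,"tx": 0.1,"ty": 4,"tz": -5.3,"claw": 0.3},
    {"rx": 0,"ry": 0,"rz": 0,"tx": 0.1,"ty": 4,"tz": -5.3,"claw": 0.3},
    {"rx": 0,"ry": 0,"rz": 0,"tx": 0.1,"ty": 4,"tz": -5.3,"claw": 0.3}
  ]
}}

```text
t: 4.57
tcp_pos: [0.5618, 0.2368, 0.0475]
eef_rot: [3.129, -0.228, -0.012]
force: [-0.4, -0.0, -0.9]
gripper_width: 0.702
```

Emit:
{"name": "jog_arm", "arguments": {
  "commands": [
    {"rx": 0,"ry": 0,"rz": 0,"tx": 0,"ty": 0.5,"tz": 0,"claw": 0.3},
    {"rx": 0,"ry": 0,"rz": 0,"tx": 0,"ty": 1,"tz": 0,"claw": 0.3},
    {"rx": 0,"ry": 0,"rz": 0,"tx": 0,"ty": 1.5,"tz": 0,"claw": 0.3},
    {"rx": 0,"ry": 0,"rz": 0,"tx": 0,"ty": 1.5,"tz": 0,"claw": 0.3}
  ]
}}

```text
t: 4.9
tcp_pos: [0.5592, 0.2211, 0.0473]
eef_rot: [3.128, -0.228, -0.013]
force: [-0.7, -0.2, 0.1]
gripper_width: 0.697
```

Emit:
{"name": "jog_arm", "arguments": {
  "commands": [
    {"rx": 0,"ry": 0,"rz": 0,"tx": 0,"ty": 0.2,"tz": 0,"claw": 0.3},
    {"rx": 0,"ry": 0,"rz": 0,"tx": 0,"ty": 0.4,"tz": 0,"claw": 0.3},
    {"rx": 0,"ry": 0,"rz": 0,"tx": 0,"ty": 0.4,"tz": 0,"claw": 0.3}
  ]
}}

```text
t: 5.15
tcp_pos: [0.5586, 0.217, 0.0474]
eef_rot: [3.128, -0.228, -0.013]
force: [0.1, -0.8, 0.0]
gripper_width: 0.7
```

Emit:
{"name": "jog_arm", "arguments": {
  "commands": [
    {"rx": 0,"ry": 0,"rz": 0,"tx": 0,"ty": 0.2,"tz": 0,"claw": 0.3},
    {"rx": 0,"ry": 0,"rz": 0,"tx": 0,"ty": 0.4,"tz": 0,"claw": 0.3},
    {"rx": 0,"ry": 0,"rz": 0,"tx": 0,"ty": 0.4,"tz": 0,"claw": 0.3}
  ]
}}

```text
t: 5.4
tcp_pos: [0.558, 0.2129, 0.0474]
eef_rot: [3.128, -0.228, -0.013]
force: [0.9, 0.2, 0.1]
gripper_width: 0.7
```

```bash
cat > look.py <<'E'
import sys
from m import *
np.seterr(all='ignore')
n=sys.argv[1]; s,p,d,i=cam('wrist'); w=world('wrist',s,d,i); cv2.imwrite(f'pics/{n}.png',p); M=masks(p)
print(s['t'],s['tcp_pos'].round(4),s['force'].round(2))
s2,p2,d2,i2=cam('top'); w2=world('top',s2,d2,i2); M2=masks(p2); cv2.imwrite(f'pics/{n}_top.png',p2[120:240,130:330].repeat(3,0).repeat(3,1))
for W,m in ((w,M),(w2,M2)): print('green',*rect(W,m['green'],.03,.07,(.53,.1),.22)[:5])
E
python3 look.py w2
```

```text
5.4 [0.558  0.2129 0.0474] [0.91 0.2  0.08]
green 7628 0.057 [552.5 175.3] [56.8 76.8] 81.43
green 2074 0.0581 [547.4 138. ] [133.8 110.7] 81.83
```

View pics/w2.png

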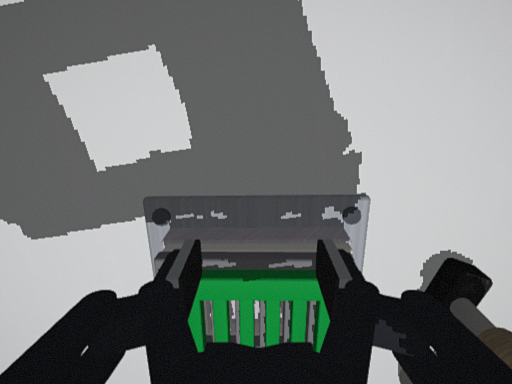

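The wrist view shows the green edge at row ~268 between the fingertips, with the grey/white plate edges at rows 235–265 now showing behind it. The top view puts the plate ~4 mm on from the start, so contact is made. I continue the push slowly.

Emit:
{"name": "jog_arm", "arguments": {
  "commands": [
    {"rx": 0,"ry": 0,"rz": 0,"tx": 0,"ty": 0.4,"tz": 0,"claw": 0.3},
    {"rx": 0,"ry": 0,"rz": 0,"tx": 0,"ty": 0.8,"tz": 0,"claw": 0.3},
    {"rx": 0,"ry": 0,"rz": 0,"tx": 0,"ty": 1.2,"tz": 0,"claw": 0.3},
    {"rx": 0,"ry": 0,"rz": 0,"tx": 0,"ty": 1.6,"tz": 0,"claw": 0.3},
    {"rx": 0,"ry": 0,"rz": 0,"tx": 0,"ty": 2,"tz": 0,"claw": 0.3},
    {"rx": 0,"ry": 0,"rz": 0,"tx": 0,"ty": 2,"tz": 0,"claw": 0.3}
  ]
}}

```text
t: 6.0
tcp_pos: [0.5548, 0.1921, 0.0475]
eef_rot: [3.128, -0.229, -0.014]
force: [0.6, 0.2, -0.9]
gripper_width: 0.694
```

```bash
python3 look.py w3
```

```text
6.0 [0.5548 0.1921 0.0475] [ 0.59  0.2  -0.92]
green 7616 0.057 [550.1 157.2] [57.3 76.7] 75.49
green 2043 0.0582 [544.5 118.9] [136.1 110.4] 81.85
```

View pics/w3.png

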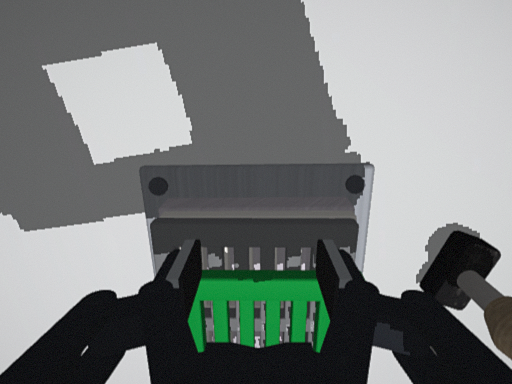

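The green plate has moved (edge still at row ~270) while the grey edge at row ~218 stays with the base. Carrying on.

Emit:
{"name": "jog_arm", "arguments": {
  "commands": [
    {"rx": 0,"ry": 0,"rz": 0,"tx": 0,"ty": 0.4,"tz": 0,"claw": 0.3},
    {"rx": 0,"ry": 0,"rz": 0,"tx": 0,"ty": 0.9,"tz": 0,"claw": 0.3},
    {"rx": 0,"ry": 0,"rz": 0,"tx": 0,"ty": 1.4,"tz": 0,"claw": 0.3},
    {"rx": 0,"ry": 0,"rz": 0,"tx": 0,"ty": 1.9,"tz": 0,"claw": 0.3},
    {"rx": 0,"ry": 0,"rz": 0,"tx": 0,"ty": 2.4,"tz": 0,"claw": 0.3},
    {"rx": 0,"ry": 0,"rz": 0,"tx": 0,"ty": 2.9,"tz": 0,"claw": 0.3},
    {"rx": 0,"ry": 0,"rz": 0,"tx": 0,"ty": 3.4,"tz": 0,"claw": 0.3},
    {"rx": 0,"ry": 0,"rz": 0,"tx": 0,"ty": 3.9,"tz": 0,"claw": 0.3},
    {"rx": 0,"ry": 0,"rz": 0,"tx": 0,"ty": 4.4,"tz": 0,"claw": 0.3},
    {"rx": 0,"ry": 0,"rz": 0,"tx": 0,"ty": 4.8,"tz": 0,"claw": 0.3},
    {"rx": 0,"ry": 0,"rz": 0,"tx": 0,"ty": 5,"tz": 0,"claw": 0.3}
  ]
}}

```text
t: 7.02
tcp_pos: [0.5477, 0.1426, 0.0479]
eef_rot: [3.128, -0.23, -0.013]
force: [0.3, 1.1, 1.2]
gripper_width: 0.702
```

Emit:
{"name": "jog_arm", "arguments": {
  "commands": [
    {"rx": 0,"ry": 0,"rz": 0,"tx": 0,"ty": 0.4,"tz": 0.05,"claw": 0.3},
    {"rx": 0,"ry": 0,"rz": 0,"tx": 0,"ty": 0.9,"tz": 0.05,"claw": 0.3},
    {"rx": 0,"ry": 0,"rz": 0,"tx": 0,"ty": 1.4,"tz": 0.05,"claw": 0.3},
    {"rx": 0,"ry": 0,"rz": 0,"tx": 0,"ty": 1.9,"tz": 0.05,"claw": 0.3},
    {"rx": 0,"ry": 0,"rz": 0,"tx": 0,"ty": 2.4,"tz": 0.05,"claw": 0.3},
    {"rx": 0,"ry": 0,"rz": 0,"tx": 0,"ty": 2.9,"tz": 0.05,"claw": 0.3},
    {"rx": 0,"ry": 0,"rz": 0,"tx": 0,"ty": 3.4,"tz": 0.05,"claw": 0.3},
    {"rx": 0,"ry": 0,"rz": 0,"tx": 0,"ty": 3.9,"tz": 0.05,"claw": 0.3},
    {"rx": 0,"ry": 0,"rz": 0,"tx": 0,"ty": 4.4,"tz": 0.05,"claw": 0.3},
    {"rx": 0,"ry": 0,"rz": 0,"tx": 0,"ty": 4.8,"tz": 0.05,"claw": 0.3},
    {"rx": 0,"ry": 0,"rz": 0,"tx": 0,"ty": 5,"tz": 0.05,"claw": 0.3}
  ]
}}

```text
t: 7.93
tcp_pos: [0.5403, 0.0925, 0.0477]
eef_rot: [3.128, -0.23, -0.013]
force: [0.9, 1.6, -0.1]
gripper_width: 0.697
```

```bash
python3 look.py w4
```

```text
7.9333 [0.5403 0.0925 0.0477] [ 0.93  1.63 -0.14]
green 7593 0.0567 [542.7  56. ] [55.1 92.5] 79.21
green 1573 0.0571 [528.8  11.4] [117.7 110.9] 81.94
```

View pics/w4_top.png

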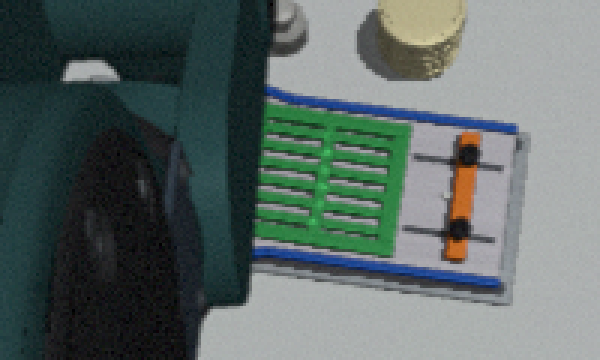

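The top crop shows the plate square between the blue lips, its leading edge (col ~400) ~50 px, or about 40 mm, short of the stop (col ~455).

Emit:
{"name": "jog_arm", "arguments": {
  "commands": [
    {"rx": 0,"ry": 0,"rz": 0,"tx": 0,"ty": 0.4,"tz": 0.02,"claw": 0.3},
    {"rx": 0,"ry": 0,"rz": 0,"tx": 0,"ty": 0.8,"tz": 0.02,"claw": 0.3},
    {"rx": 0,"ry": 0,"rz": 0,"tx": 0,"ty": 1.2,"tz": 0.02,"claw": 0.3},
    {"rx": 0,"ry": 0,"rz": 0,"tx": 0,"ty": 1.6,"tz": 0.02,"claw": 0.3},
    {"rx": 0,"ry": 0,"rz": 0,"tx": 0,"ty": 2,"tz": 0.02,"claw": 0.3},
    {"rx": 0,"ry": 0,"rz": 0,"tx": 0,"ty": 2.4,"tz": 0.02,"claw": 0.3},
    {"rx": 0,"ry": 0,"rz": 0,"tx": 0,"ty": 2.8,"tz": 0.02,"claw": 0.3},
    {"rx": 0,"ry": 0,"rz": 0,"tx": 0,"ty": 3,"tz": 0.02,"claw": 0.3},
    {"rx": 0,"ry": 0,"rz": 0,"tx": 0,"ty": 3,"tz": 0.02,"claw": 0.3},
    {"rx": 0,"ry": 0,"rz": 0,"tx": 0,"ty": 3,"tz": 0.02,"claw": 0.3}
  ]
}}

```text
t: 8.87
tcp_pos: [0.5359, 0.0627, 0.0478]
eef_rot: [3.127, -0.231, -0.013]
force: [0.4, 0.3, 0.2]
gripper_width: 0.701
```

```bash
python3 look.py w5
```

```text
8.8667 [0.5359 0.0627 0.0478] [0.36 0.27 0.18]
green 7550 0.055 [530.7  27.4] [53.7 78.7] 81.93
green 1400 0.0563 [522.1 -25.5] [105.3 109.6] 80.92
```

View pics/w5_top.png

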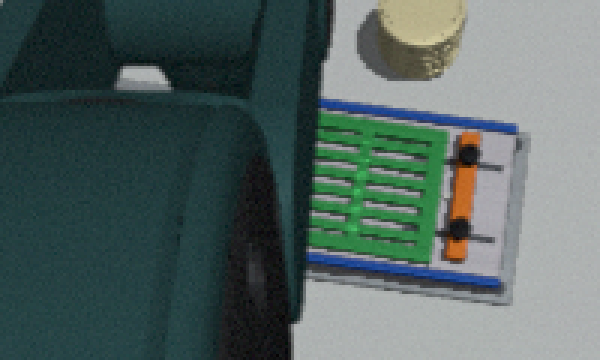

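The leading edge (col ~440) is ~12 mm short of the stop face (col ~455), square, and the plate has dropped onto the bed (top at 56 mm).

Emit:
{"name": "jog_arm", "arguments": {
  "commands": [
    {"rx": 0,"ry": 0,"rz": 0,"tx": 0,"ty": 0.2,"tz": 0.05,"claw": 0.3},
    {"rx": 0,"ry": 0,"rz": 0,"tx": 0,"ty": 0.5,"tz": 0.1,"claw": 0.3},
    {"rx": 0,"ry": 0,"rz": 0,"tx": 0,"ty": 0.7,"tz": 0.1,"claw": 0.3},
    {"rx": 0,"ry": 0,"rz": 0,"tx": 0,"ty": 0.8,"tz": 0.1,"claw": 0.3},
    {"rx": 0,"ry": 0,"rz": 0,"tx": 0,"ty": 0.8,"tz": 0.1,"claw": 0.3}
  ]
}}

```text
t: 9.38
tcp_pos: [0.5348, 0.0548, 0.0468]
eef_rot: [3.127, -0.231, -0.013]
force: [0.1, 0.4, -0.0]
gripper_width: 0.699
```

Emit:
{"name": "jog_arm", "arguments": {
  "commands": [
    {"rx": 0,"ry": 0,"rz": 0,"tx": 0,"ty": 0.1,"tz": 0,"claw": 0.3},
    {"rx": 0,"ry": 0,"rz": 0,"tx": 0,"ty": 0.2,"tz": 0,"claw": 0.3},
    {"rx": 0,"ry": 0,"rz": 0,"tx": 0,"ty": 0.2,"tz": 0,"claw": 0.3}
  ]
}}

```text
t: 9.63
tcp_pos: [0.5345, 0.0529, 0.0468]
eef_rot: [3.128, -0.231, -0.013]
force: [0.8, 3.0, 0.1]
gripper_width: 0.699
```

Emit:
{"name": "jog_arm", "arguments": {
  "commands": [
    {"rx": 0,"ry": 0,"rz": 0,"tx": 0,"ty": 0.1,"tz": 0,"claw": 0.3},
    {"rx": 0,"ry": 0,"rz": 0,"tx": 0,"ty": 0.1,"tz": 0,"claw": 0.3},
    {"rx": 0,"ry": 0,"rz": 0,"tx": 0,"ty": 0.1,"tz": 0,"claw": 0.3}
  ]
}}

```text
t: 9.88
tcp_pos: [0.5342, 0.0527, 0.0468]
eef_rot: [3.129, -0.231, -0.013]
force: [-0.3, 6.2, 0.2]
gripper_width: 0.697
```

Emit:
{"name": "jog_arm", "arguments": {
  "commands": [
    {"rx": 0,"ry": 0,"rz": 0,"tx": 0,"ty": 0.1,"tz": 0,"claw": 0.3},
    {"rx": 0,"ry": 0,"rz": 0,"tx": 0,"ty": 0.1,"tz": 0,"claw": 0.3}
  ]
}}

```text
t: 10.05
tcp_pos: [0.5341, 0.0526, 0.0469]
eef_rot: [3.13, -0.232, -0.013]
force: [1.0, 5.9, 0.6]
gripper_width: 0.697
```

Emit:
{"name": "jog_arm", "arguments": {
  "commands": [
    {"rx": 0,"ry": 0,"rz": 0,"tx": 0,"ty": 0.15,"tz": 0,"claw": 0.3},
    {"rx": 0,"ry": 0,"rz": 0,"tx": 0,"ty": 0.18,"tz": 0,"claw": 0.3},
    {"rx": 0,"ry": 0,"rz": 0,"tx": 0,"ty": 0.18,"tz": 0,"claw": 0.3}
  ]
}}

```text
t: 10.3
tcp_pos: [0.5339, 0.0524, 0.0469]
eef_rot: [3.133, -0.233, -0.013]
force: [1.1, 8.8, 1.0]
gripper_width: 0.7
```

Emit:
{"name": "jog_arm", "arguments": {
  "commands": [
    {"rx": 0,"ry": 0,"rz": 0,"tx": 0,"ty": 0.22,"tz": 0,"claw": 0.3},
    {"rx": 0,"ry": 0,"rz": 0,"tx": 0,"ty": 0.25,"tz": 0,"claw": 0.3},
    {"rx": 0,"ry": 0,"rz": 0,"tx": 0,"ty": 0.25,"tz": 0,"claw": 0.3}
  ]
}}

```text
t: 10.55
tcp_pos: [0.5335, 0.0523, 0.0469]
eef_rot: [-3.13, 0.233, 0.013]
force: [0.7, 12.0, 0.6]
gripper_width: 0.698
```

Emit:
{"name": "jog_arm", "arguments": {
  "commands": [
    {"rx": 0,"ry": 0,"rz": 0,"tx": 0,"ty": 0.28,"tz": 0,"claw": 0.3},
    {"rx": 0,"ry": 0,"rz": 0,"tx": 0,"ty": 0.28,"tz": 0,"claw": 0.3},
    {"rx": 0,"ry": 0,"rz": 0,"tx": 0,"ty": 0.28,"tz": 0,"claw": 0.3},
    {"rx": 0,"ry": 0,"rz": 0,"tx": 0,"ty": 0.28,"tz": 0,"claw": 0.3},
    {"rx": 0,"ry": 0,"rz": 0,"tx": 0,"ty": 0.28,"tz": 0,"claw": 0.3},
    {"rx": 0,"ry": 0,"rz": 0,"tx": 0,"ty": 0.28,"tz": 0,"claw": 0.3}
  ]
}}

```text
t: 11.05
tcp_pos: [0.5333, 0.0522, 0.047]
eef_rot: [-3.126, 0.234, 0.013]
force: [2.0, 15.6, -0.5]
gripper_width: 0.703
```

Emit:
{"name": "jog_arm", "arguments": {
  "commands": [
    {"rx": 0,"ry": 0,"rz": 0,"tx": 0,"ty": 0.28,"tz": 0,"claw": 0.3},
    {"rx": 0,"ry": 0,"rz": 0,"tx": 0,"ty": 0.28,"tz": 0,"claw": 0.3},
    {"rx": 0,"ry": 0,"rz": 0,"tx": 0,"ty": 0.28,"tz": 0,"claw": 0.3},
    {"rx": 0,"ry": 0,"rz": 0,"tx": 0,"ty": 0.28,"tz": 0,"claw": 0.3},
    {"rx": 0,"ry": 0,"rz": 0,"tx": 0,"ty": 0.28,"tz": 0,"claw": 0.3},
    {"rx": 0,"ry": 0,"rz": 0,"tx": 0,"ty": 0.28,"tz": 0,"claw": 0.3},
    {"rx": 0,"ry": 0,"rz": 0,"tx": 0,"ty": 0.28,"tz": 0,"claw": 0.3},
    {"rx": 0,"ry": 0,"rz": 0,"tx": 0,"ty": 0.28,"tz": 0,"claw": 0.3}
  ]
}}

```text
t: 11.72
tcp_pos: [0.5331, 0.0522, 0.047]
eef_rot: [-3.122, 0.234, 0.012]
force: [1.8, 15.0, 0.4]
gripper_width: 0.698
```

Emit:
{"name": "jog_arm", "arguments": {
  "commands": [
    {"rx": 0,"ry": 0,"rz": 0,"tx": 0,"ty": 0.05,"tz": 0,"claw": 0.3},
    {"rx": 0,"ry": 0,"rz": 0,"tx": 0,"ty": -0.2,"tz": 0,"claw": 0.3},
    {"rx": 0,"ry": 0,"rz": 0,"tx": 0,"ty": -0.6,"tz": 0,"claw": 0.3},
    {"rx": 0,"ry": 0,"rz": 0,"tx": 0,"ty": -1,"tz": 0,"claw": 0.3},
    {"rx": 0,"ry": 0,"rz": 0,"tx": 0,"ty": -1,"tz": 0,"claw": 0.3},
    {"rx": 0,"ry": 0,"rz": 0,"tx": 0,"ty": -1,"tz": -2,"claw": 0.3},
    {"rx": 0,"ry": 0,"rz": 0,"tx": 0,"ty": -1.5,"tz": -5,"claw": 0.3},
    {"rx": 0,"ry": 0,"rz": 0,"tx": 0,"ty": -4,"tz": -8,"claw": 0.3},
    {"rx": 0,"ry": 0,"rz": 0,"tx": 0,"ty": -8,"tz": -11,"claw": 0.3},
    {"rx": 0,"ry": 0,"rz": 0,"tx": 0,"ty": -12,"tz": -12,"claw": 0.3},
    {"rx": 0,"ry": 0,"rz": 0,"tx": 0,"ty": -15,"tz": -12,"claw": 0.3},
    {"rx": 0,"ry": 0,"rz": 0,"tx": 0,"ty": -15,"tz": -12,"claw": 0.3}
  ]
}}

```text
t: 12.72
tcp_pos: [0.5587, 0.2052, 0.1708]
eef_rot: [-3.118, 0.229, 0.004]
force: [0.6, 0.4, -0.3]
gripper_width: 0.691
```

```bash
python3 look.py w6
```

```text
12.7167 [0.5587 0.2052 0.1708] [ 0.6   0.39 -0.31]
green 1248 0.0545 [530.1  30.6] [ 25.6 107.7] 82.04
green 1866 0.0564 [522.3 -22.8] [129.7 110. ] 82.2
```

View pics/w6_top.png

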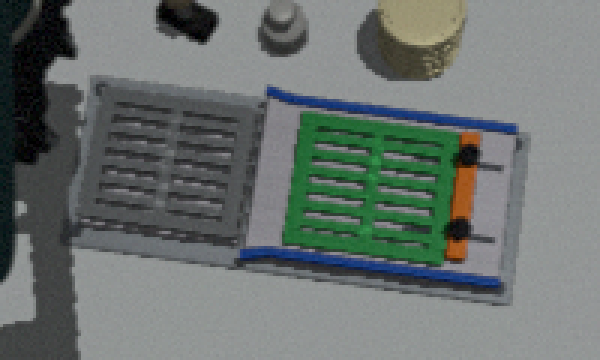

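The green plate touches the orange stop (col ~452) along its whole width, flat and square. The grey plate is in place and the bystanders haven't moved. I'm handing in.

```bash
python3 -c "
from plant import *
close_job()"
```

```text
the job is handed in; nothing more can be done
```

The green plate is seated against the orange end stop on the landing bed, and I have handed the job in; it reports no verdict.

**How it was done:** I touched the bare table behind the rest to find the fingertip height. Then I pushed the plate's +y edge with the two part-open fingertips about 52 mm above the table, clear of the grey plate. The plate met the stop about 2 mm from where the camera measurement had put it. I held it there for just over a second. The wrist force read 12.0 N just before the hold and 15.0–15.6 N during it, so slightly above the 14 N target but under 20 N. After that I backed straight off and lifted clear.

**Last checks, from the top camera after letting go:**
- **Plate position:** it lies flat with its top at 56 mm, as expected on the bed. It is touching the stop.
- **Squareness:** the plate reads 82.2° against 82.1° for the rest's lips, well within 0.04 rad.
- **Other objects:** the grey plate looked in place by eye. The stamp, weight and lid sleeve looked unmoved too. I did not measure any of these numerically, and the white plate was not checked separately.
- **Tool:** it was free, with force within sensor noise. The job took about 13 s of the 61 s allowed.

I could not read the seat pin directly. That it is pushed in is inferred from the contact force and from seeing no gap at the stop.

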